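# Show the green glow-paint swatch in the blacklight cabinet

## Task

Show the customer how the green face paint glows: slide the yellow shutter on top of the blacklight cabinet fully open, then take the green swatch by its tab out of the stand and pass its blade straight down through the slot, gently, without forcing it. Finish while still holding the swatch still in the gripper, hanging in the slot with the whole green patch at the middle height of the viewing window; do not let it drop onto its tab, and leave the other swatches and everything on the table where they are.

Things in the scene. Friction and masses are not known exactly. Their poses are not given: they have to be found in the camera images.
- green_tab (a point): Centre of the green swatch's grip tab. A swatch is a stiff upright paddle, 150 mm tall, about 45 g: white blade 6 mm thick, 34 wide, 120 long, and on top a tab in its paint's colour, 12 mm thick, 34 wide, 30 high; this point is half-way up the tab, 135 mm above the blade's bottom edge. Axes: x across the thickness, y along the width, z up. It starts upright in any of the stand's 3 pockets.
- green_patch (a point): Centre of the green swatch's 26 mm square paint patch, mid-thickness of the blade, 22 mm above its bottom edge, 113 mm below green_tab. Same axes as green_tab. The patch is on both faces of the blade, so either face may look at the window.
- pink_tab (a point): Pink swatch, same make and size as the green one: this point is the centre of its pink grip tab (135 mm above its bottom edge). One of the two swatches to be left standing in the stand.
- orange_tab (a point): Orange swatch, same make and size as the green one: this point is the centre of its orange grip tab (135 mm above its bottom edge). One of the two swatches to be left standing in the stand.
- stand: Fixed wooden swatch stand, 60 x 180 x 36 mm (x, y, z), origin at the centre of its underside. Three pockets in a row along y, 54 mm apart, the middle one at the origin, each 8 mm (x) by 37 mm (y), 30 mm deep, floor 6 mm above the table. The swatches stand in them in any order, thickness along the stand's x. Draw them straight up.
- cabinet: Fixed grey blacklight viewing cabinet, lamp already on, 160 x 230 x 160 mm (x, y, z), origin at the centre of its underside. Window in its +x face, sample slot in its top panel; two guide rails 6.5 mm high run along y, 15 to 22 mm either side of the slot's centre line. Hollow inside, floor at 12 mm, far below a held swatch.
- slot (a point): Centre of the slot's mouth, level with the top panel, 40 mm along +x from the cabinet's middle. Slot 8 mm (x) by 36 mm (y), 2 mm more than a blade each way, in an 8 mm panel; its upper 4 mm flare at 45 degrees to a mouth of 16 x 44 mm. The tab cannot pass: a swatch let go drops until its tab sits on the panel, its patch then too low. x: towards the window, y: along the slot, z: up.
- view_point (a point): Point inside the cabinet straight below the slot, 68 mm under the top panel, level with the window's middle and 40 mm behind it: where the patch's centre belongs. With it there the tab's centre is 45 mm and its lower edge 30 mm above the top panel. Same axes as the slot.
- window (a point): Centre of the outer face of the clear viewing window, 80 mm wide and 46 mm high, in the +x face of the cabinet, 92 mm above the table.
- shutter (a joint): Yellow shutter plate, 33 x 70 x 3 mm, lying over the slot between the guide rails on the cabinet's top. Value in m: 0 shut, 0.060 fully open at its stop; it slides along the slot's +y, with about 1.5 N of friction, and stays where it is left. It starts at 0 to 0.008.
- shutter_knob (a point): Centre of the head of the shutter's black knob: head 16 mm in diameter and 16 mm high (this point 8 mm below its top) on an 11 mm stem; 25.5 mm above the cabinet's top panel, 22 mm above the plate. It moves with the shutter; same axes as the slot; 30 mm along +y from the slot's centre when shut, 90 mm when open.
- red_pot: Bystander: round face-paint pot, red, 72 mm in diameter, 32 mm high, origin at the centre of its underside.
- black_pot: Bystander: like red_pot, black with a grey lid.
- white_pot: Bystander: like red_pot, white.
- pink_pot: Bystander: small pink pot, 42 mm in diameter, 28 mm high, origin at the centre of its underside.
- spray_bottle: Bystander: teal spray bottle, 60 mm in diameter, 184 mm tall, origin at the centre of its underside.
- drink_bottle: Bystander: dark drink bottle with an orange cap, 64 mm in diameter, 220 mm tall, origin at the centre of its underside.
Things that resemble listed ones, but are neither listed nor needed, are in the scene too. What is shaped like the part that bears green_tab but black or turquoise is not meant.

How it is judged:
On the way, in this order (a step that is already met when the one before it is completed fails the run):
1. the shutter is slid fully open (value of joint shutter above 0.052 m), for 0.2 s.
2. the green swatch is drawn up out of the stand in the gripper (height (world z) of green_tab above 0.19 m and contact force between the fingers and green above 0.5 N), for 0.2 s.
At the end, for the whole second after the job is handed in: Green swatch in the slot, gripped (over 1 N), still (under 20 mm/s), upright within 4 degrees, patch centre within 9 mm of the window's middle height and 6 mm sideways of view_point; shutter open past 50 mm; other swatches moved under 20 mm, pots and bottles under 30 mm (z of green_patch in the frame of view_point between -0.009 and 0.009 m and horizontal distance between green_patch and view_point below 0.006 m and angle between green_patch's own z axis and vertical below 0.07 rad and contact force between the fingers and green above 1 N and linear speed of green below 0.02 m/s and value of joint shutter above 0.05 m and distance of each of pink_tab, orange_tab from where it was at the start of the episode below 0.02 m and distance of each of red_pot, black_pot, white_pot, pink_pot, spray_bottle, drink_bottle from where it was at the start of the episode below 0.03 m); the arm keeps its last pose, push and grip.
It fails at once if the swatch is forced against the cabinet with more than 40 N (contact force between green and cabinet above 40 N).
It fails at once if another swatch is pulled or knocked away (tab moved over 30 mm) (distance of any of pink_tab, orange_tab from where it was at the start of the episode above 0.03 m).
It fails at once if a pot or bottle is pushed over 40 mm or toppled (distance of any of red_pot, black_pot, white_pot, pink_pot, spray_bottle, drink_bottle from where it was at the start of the episode above 0.04 m or angle between any of red_pot, black_pot, white_pot, pink_pot, spray_bottle, drink_bottle's own z axis and vertical above 0.5 rad).
It also fails if it takes over 54 s, if anything falls off the work surface, if the arm or the gripper's body presses on something with over 40 N, if the wrist force passes 120 N, or if a joint passes its speed limit or range.

## Robot

A 6-joint arm with a two-finger parallel gripper is mounted at the origin on the work surface. World frame = base frame: x ahead of the robot, y to its left, z up, the work surface at z = 0. Lengths are in m, angles in rad, forces in N, time in s.
With the tool pointing down it reaches from about 0.25 to 0.8 m from the base axis. Payload 8.5 kg.
Tool frame: the origin (TCP) lies midway between the tips of the shut fingers; the grasp point (between the pads) lies 19 mm behind it (grip_point_offset is the distance from the TCP to the grasp point, in m); x points along the fingers, z is the direction in which the jaws open and shut, and the axes are right-handed (so a half turn about x gives the same grasp; the last joint's range is limited). The gripper opens to 85 mm and grips with 20 to 120 N. Pads are 22 mm wide; open, the fingers measure 114 mm over their backs; the gripper's body (76 mm by 85 mm) begins 54 mm behind the grasp point. The pads swing forward as they close: fully open they stand 13 mm farther back than shut.
Start: joints at [-1.285, 0.238, -0.013, 1.319, 0, 1.571], TCP at [0.148, -0.504, 0.231] pointing down, gripper open.
Joint ranges: [-2.66, 2.66], [-1.03, 1.9], [-1.14, 1.46], [-1.82, 2.27], [-1.45, 1.34], [-3.14, 3.14]. Speed limits (rad/s): [2.22, 2.22, 2.79, 3.14, 3.14, 3.14].

## Interface

Orientations are given as [roll, pitch, yaw] about the fixed x, y, z axes, in that order (R = Rz(yaw) Ry(pitch) Rx(roll)).
In Python, from station import observe, grab_frame, camera_params, finish_job, grip_point_offset gives the robot as it stands.
- The arm moves only by the shell command python3 -m pendant 'ROWS' [FORCE]. ROWS is JSON, a list of rows, each a list of 5 numbers: the finger opening in m, from 0 to 0.0854, then the shift along the tool's x, y, z in m, then the turn about the tool's x in degrees. In form: [[jaw, dx, dy, dz, yaw], ...]. A call has 1 to 5 rows; each row is the pose to reach, as a shift and turn from the pose measured when the call began, along the tool's axes at that moment; what a row does not reach only later rows make up. A row lasts 1/8 s, in which the tool goes at most 62.5 mm and 10.7 degrees, less where a joint would pass 70% of its speed; a pose out of reach is approached as far as the arm can. A call with a gripper value outside its range is refused whole. The fingers move at their own pace and stop on an object; FORCE is the grip in N (left out, the last holds). Time passes only in rows, so rows that repeat a pose let the fingers close. It gives the time, the measured TCP pose, the force and the opening at its end, in the units of the state.
- observe(): the state, without advancing time (a new reading comes with each control period).
- grab_frame(name): name is "scene" or "top" or "wrist"; returns the picture (400x640x3 uint8, blue, green, red); there is no depth.
- camera_params(name): a dict with "intrinsics" (3x3 intrinsics, pixels), "R" (3x3) and "t" (3): a world point X has camera coordinates R X + t. Camera axes: x right, y down, z forward; pixel columns grow to the right and rows downward; lengths in m; the calibration is good to about 2 mm. The wrist camera is an equidistant fisheye: a pixel r from the principal point sees the ray r / f radians off the axis. A picture is of the moment at which its call begins: read the wrist's pose just before it. camera_params takes no time and is no camera call; for the wrist camera it gives the pose at the moment of the call.
- finish_job(): hands the job in, once; it reports no verdict.
The state is a dict: "clock": time; "joint_positions": joint angles; "joint_velocities": joint speeds; "tau": joint torques, N m; "position": TCP position; "eef_rot": TCP orientation; "force": force on the tool from outside, world axes, zero at the start; "torque": the same for the moment, N m; "opening": finger opening in m.
Only numpy, scipy, OpenCV 4.12 (cv2) and the standard library are available. Lean on these libraries where they do the work, as an engineer would, in place of code of your own. Each camera call takes 0.05 s, during which the arm holds its last target.

## Working session

There is one attempt and no reset: what is moved stays moved. The work goes in short steps, Python scripts to look and compute and a shell command to move; the robot and the scene stay as the last step left them, time stands still between calls to the robot, and variables do not carry over. Pictures are saved under pics/ and viewed, and the job is handed in when it is done.

```bash
mkdir -p pics; ls; python3 - <<'E'
from station import *
import cv2
print(observe()); print(grip_point_offset)
for n in("scene","top","wrist"):
    cv2.imwrite(f"pics/{n}0.png",grab_frame(n)); p=camera_params(n); print(n,p)
E
```

```text
pics
{'clock': 0.0, 'joint_positions': array([-1.28497910e+00,  2.38789753e-01, -1.42210302e-02,  1.31919024e+00,
       -3.25388830e-05,  1.57077912e+00]), 'joint_velocities': array([ 0.00131573,  0.00126628,  0.00047656, -0.00055293,  0.00102973,
        0.00030547]), 'tau': array([ 3.34828044e-03, -5.38777685e+01,  3.46435010e+01,  1.84291438e-02,
        4.86633708e-04,  4.18479289e-06]), 'position': array([ 0.14789869, -0.50332639,  0.23068584]), 'eef_rot': array([-3.11844958,  1.56939126,  1.87977386]), 'force': array([ 0.15459676, -0.67495913, -0.19260782]), 'torque': array([0.02705013, 0.04716157, 0.04227172]), 'opening': 0.08582687230188647}
0.0187
scene {'intrinsics': array([[506.98585864,   0.        , 313.89388924],
       [  0.        , 506.98585864, 199.48948535],
       [  0.        ,   0.        ,   1.        ]]), 'R': array([[ 0.36689723,  0.93022902, -0.00777048],
       [ 0.69881304, -0.28111743, -0.65774868],
       [-0.61404133,  0.23589606, -0.75319738]]), 't': array([-0.22057193, -0.30320978,  1.6050782 ])}
top {'intrinsics': array([[428.75692057,   0.        , 317.11298667],
       [  0.        , 428.75692057, 200.70199537],
       [  0.        ,   0.        ,   1.        ]]), 'R': array([[-0.01587478, -0.99975528, -0.01540668],
       [-0.99886708,  0.01654825, -0.04461742],
       [ 0.04486146,  0.01468093, -0.99888534]]), 't': array([0.06080877, 0.55995082, 1.17153462])}
wrist {'intrinsics': array([[309.70691629,   0.        , 323.07603787],
       [  0.        , 309.70691629, 201.47790938],
       [  0.        ,   0.        ,   1.        ]]), 'R': array([[ 0.28297138, -0.95912472, -0.0026407 ],
       [-0.91033051, -0.26944056,  0.31416579],
       [-0.30203569, -0.08649601, -0.94936446]]), 't': array([-0.52436038, -0.04142486,  0.38068006])}
```

View pics/scene0.png

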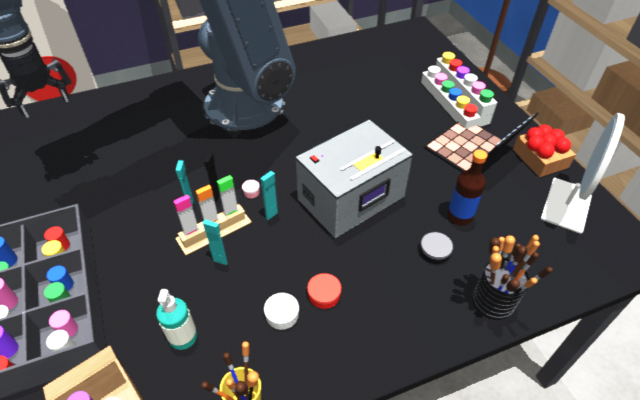

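View pics/top0.png

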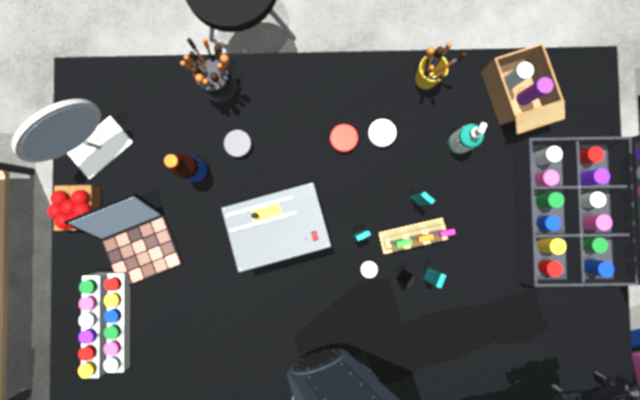

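View pics/wrist0.png

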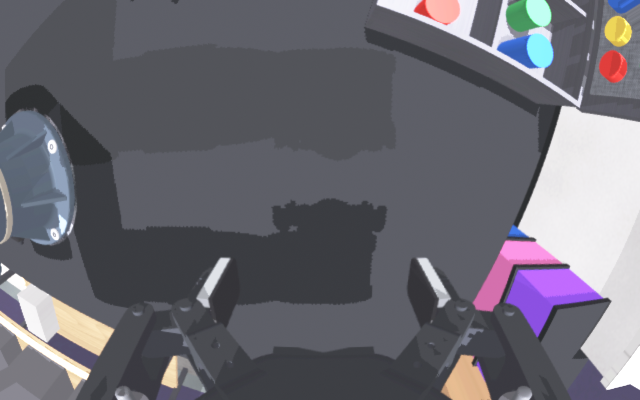

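The top view shows the cabinet with its yellow shutter at about (265,212) and the black knob at about (255,216). The stand is at about (415,237), with green, orange and pink tabs from left to right. Loose turquoise and black paddles stand around it. I'll enlarge those areas next.

```bash
python3 - <<'E'
import cv2,numpy as np
t=cv2.imread("pics/top0.png"); s=cv2.imread("pics/scene0.png")
a=cv2.resize(t[175:295,340:470],None,fx=5,fy=5,interpolation=2); cv2.imwrite("pics/c1.png",a[:600])
a=cv2.resize(t[175:275,215:340],None,fx=6,fy=6,interpolation=2); cv2.imwrite("pics/c2.png",a)
a=cv2.resize(s[140:270,165:285],None,fx=4.6,fy=4.6,interpolation=2); cv2.imwrite("pics/c3.png",a)
a=cv2.resize(s[115:235,285:420],None,fx=5,fy=5,interpolation=2); cv2.imwrite("pics/c4.png",a)
E
```

```text
(no output)
```

View pics/c1.png

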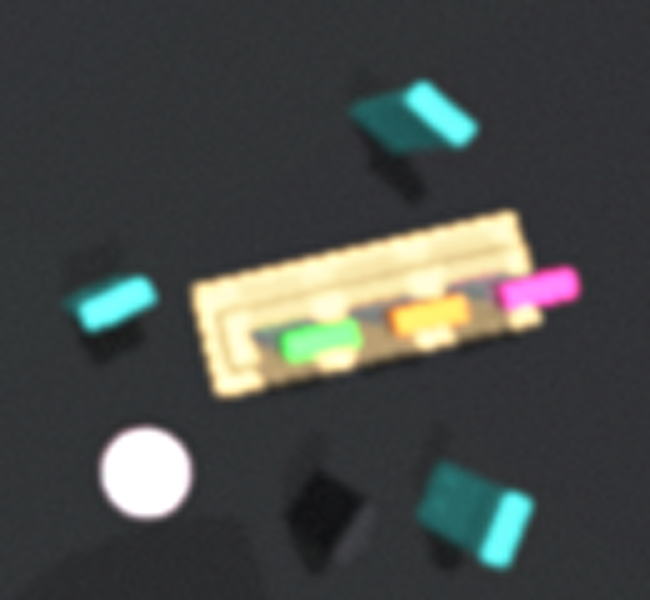

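View pics/c2.png

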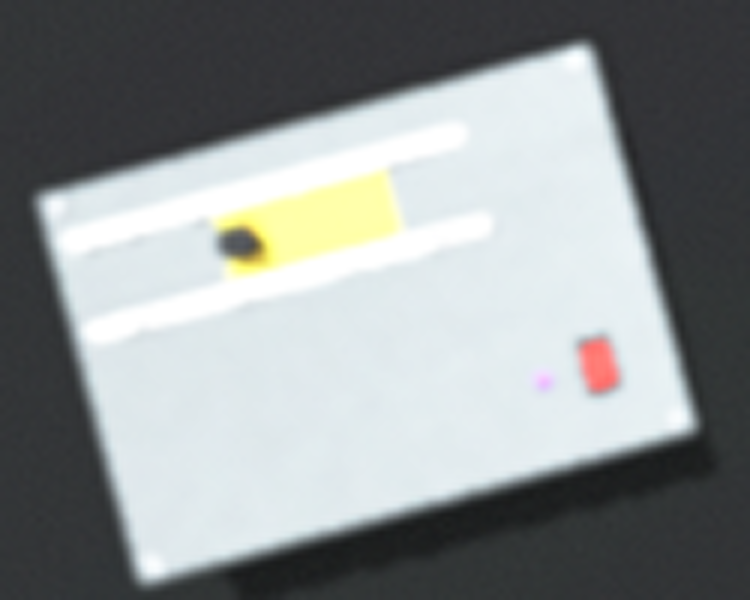

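View pics/c3.png

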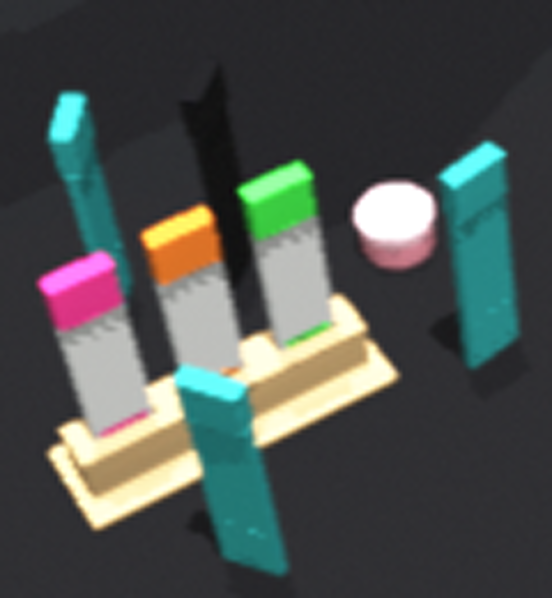

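View pics/c4.png

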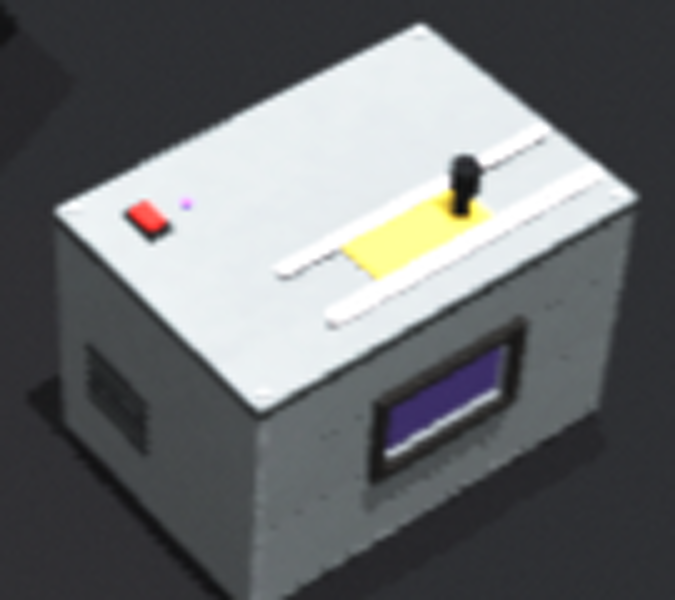

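Four things have the green tab's shape. The green one stands in the stand at top-view (404,243), and the green paint on its tab fits the description. The turquoise ones, at about (363,236), (428,198) and (440,279), and the black one at about (405,278) stand loose on the table. The crops c1 and c3 confirm this. Next I'll measure positions.

```bash
cat > h.py <<'E'
import numpy as np,cv2
from station import *
def ray(p,uv):
    K=p["intrinsics"];d=np.linalg.inv(K)@np.array([uv[0],uv[1],1.]);R=p["R"]
    return -R.T@p["t"],R.T@d
def onz(p,uv,z):
    o,d=ray(p,uv);return o+d*(z-o[2])/d[2]
def proj(p,X):
    c=p["R"]@np.array(X)+p["t"];q=p["intrinsics"]@c;return q[:2]/q[2]
def tri(ps,uvs):
    A=np.zeros((3,3));b=np.zeros(3)
    for p,u in zip(ps,uvs):
        o,d=ray(p,u);d/=np.linalg.norm(d);M=np.eye(3)-np.outer(d,d);A+=M;b+=M@o
    return np.linalg.solve(A,b)
E
python3 - <<'E'
from h import *
T=camera_params("top");S=camera_params("scene")
t=cv2.imread("pics/top0.png");s=cv2.imread("pics/scene0.png")
def big(m):
    c=max(cv2.findContours(m.astype(np.uint8),cv2.RETR_EXTERNAL,cv2.CHAIN_APPROX_NONE)[0],key=cv2.contourArea);return c
def sub(m,x0,y0,x1,y1):
    o=np.zeros_like(m);o[y0:y1,x0:x1]=m[y0:y1,x0:x1];return o
# cabinet
m=sub(t.min(2)>110,212,175,340,280); m=cv2.morphologyEx(m.astype(np.uint8),cv2.MORPH_CLOSE,np.ones((9,9)))
r=cv2.minAreaRect(big(m).astype(np.float32)); box=cv2.boxPoints(r)+0.0
W=[onz(T,b,.160) for b in box]; print("cab box px",box.round(1).tolist()); print(np.round(W,4).tolist())
# poly approx
W=np.array(W); 
print("sides",[round(np.linalg.norm(W[i]-W[i-1]),4) for i in range(4)],"centre",W.mean(0).round(4))
for i in range(4):
    d=W[i]-W[i-1]; print("dir",np.degrees(np.arctan2(d[1],d[0])).round(2))
# tabs
hs=cv2.cvtColor(t,cv2.COLOR_BGR2HSV);hh=cv2.cvtColor(s,cv2.COLOR_BGR2HSV)
for n,lo,hi in(("green",50,70),("orange",8,28),("pink",140,165)):
    a=sub((hs[...,0]>=lo)&(hs[...,0]<=hi)&(hs[...,1]>120)&(hs[...,2]>140),385,225,460,252)
    c=big(a);r=cv2.minAreaRect(c.astype(np.float32));print(n,"top",np.round(r[0],1),np.round(r[1],1),round(r[2],1),onz(T,r[0],.156).round(4))
    bw=np.array([onz(T,b,.156) for b in cv2.boxPoints(r)]);ds=[bw[i]-bw[i-1] for i in range(4)];d=max(ds,key=np.linalg.norm);print("   ang long",np.degrees(np.arctan2(d[1],d[0])).round(1),np.linalg.norm(d).round(4))
y=sub((hs[...,0]>=20)&(hs[...,0]<=35)&(hs[...,1]>80)&(hs[...,2]>180),245,195,290,225);c=big(y);r=cv2.minAreaRect(c.astype(np.float32))
bw=np.array([onz(T,b,.1645) for b in cv2.boxPoints(r)]);print("shutter",bw.round(4).tolist(),np.array([np.linalg.norm(bw[i]-bw[i-1]) for i in range(4)]).round(4))
for b,n in((((240/6+215,243/6+175)),"knob top"),): print(n,onz(T,b,.1935))
E
```

```text
cab box px [[219.5, 207.10000610351562], [313.1000061035156, 181.10000610351562], [331.29998779296875, 246.5], [237.6999969482422, 272.5]]
[[0.5427, 0.2867, 0.16], [0.6021, 0.0585, 0.16], [0.4433, 0.0171, 0.16], [0.3843, 0.2437, 0.16]]
sides [np.float64(0.1641), np.float64(0.2358), np.float64(0.164), np.float64(0.2341)] centre [0.4931 0.1515 0.16  ]
dir 15.2
dir -75.42
dir -165.41
dir 104.61
green top [399.3 241.6] [3.7 9.3] 49.4 [ 0.4524 -0.1469  0.156 ]
   ang long -50.5 0.0225
orange top [425.2 237.8] [ 6.7 16.5] 78.7 [ 0.4607 -0.2093  0.156 ]
   ang long -79.6 0.0397
pink top [447.4 232.7] [ 7.  16.2] 73.3 [ 0.472 -0.263  0.156]
   ang long -74.2 0.039
shutter [[0.5321, 0.2082, 0.1645], [0.547, 0.1444, 0.1645], [0.5236, 0.1388, 0.1645], [0.5088, 0.2026, 0.1645]] [0.024  0.0655 0.024  0.0655]
knob top [0.5204682  0.19512729 0.1935    ]
```

```bash
python3 - <<'E'
from h import *
T=camera_params("top");S=camera_params("scene")
t=cv2.imread("pics/top0.png");s=cv2.imread("pics/scene0.png")
print(t[243,396:414].tolist())
def big(m): return max(cv2.findContours(m.astype(np.uint8),cv2.RETR_EXTERNAL,cv2.CHAIN_APPROX_NONE)[0],key=cv2.contourArea)
B,G,R=[t[...,i].astype(int) for i in range(3)]
m=(G>R+50)&(G>B+50); o=np.zeros_like(m);o[225:252,385:418]=m[225:252,385:418]
r=cv2.minAreaRect(big(o).astype(np.float32));print("green",r,onz(T,r[0],.156))
ys,xs=np.nonzero(o);print("mean",xs.mean(),ys.mean())
c=np.array([onz(T,(xs.mean(),ys.mean()),.156),onz(T,(425.6,237.8),.156),onz(T,(447.4,232.6),.156)]);print(c.round(4));d=c[2]-c[0];print("stand line",np.degrees(np.arctan2(d[1],d[0])),np.linalg.norm(d))
print("T cam",-T["R"].T@T["t"])
# scene: cabinet corners check + tab
for X in [c[0],(.5205,.195,.1935)]: print("scene proj",proj(S,X).round(1))
for sx,sy in((1,1),(1,-1),(-1,-1),(-1,1)):
    a=np.radians(15);X=np.array([.4931+np.cos(a)*.08*sx-np.sin(a)*.115*sy,.1515+np.sin(a)*.08*sx+np.cos(a)*.115*sy,.16]);print("corner",X.round(4),"scene",proj(S,X).round(1),"top",proj(T,X).round(1))
hs=cv2.cvtColor(s,cv2.COLOR_BGR2HSV)
E
```

```text
[[99, 210, 93], [131, 255, 120], [164, 255, 150], [174, 255, 159], [175, 255, 160], [175, 255, 160], [174, 255, 160], [175, 255, 160], [173, 255, 160], [171, 255, 159], [170, 255, 160], [166, 255, 161], [162, 255, 163], [161, 255, 170], [155, 255, 174], [138, 255, 175], [122, 211, 181], [116, 163, 185]]
green ((403.3500061035156, 242.050048828125), (6.640782833099365, 15.811387062072754), 71.56504821777344) [ 0.45122641 -0.15669706  0.156     ]
mean 402.86813186813185 242.4945054945055
[[ 0.4502 -0.1555  0.156 ]
 [ 0.4606 -0.2104  0.156 ]
 [ 0.4723 -0.2631  0.156 ]]
stand line -78.36723297646108 0.10981004097423235
T cam [0.50772501 0.03432846 1.19614918]
scene proj [227. 179.]
scene proj [378.2 147.5]
corner [0.5406 0.2833 0.16  ] scene [413.7 153.6] top [220.9 207.9]
corner [0.6001 0.0611 0.16  ] scene [338.7 196.7] top [312.  181.9]
corner [0.4456 0.0197 0.16  ] scene [297.2 156.7] top [330.2 245.6]
corner [0.3861 0.2419 0.16  ] scene [370.2 119.2] top [238.4 271.8]
```

```bash
cat >> h.py <<'E'
from scipy.spatial.transform import Rotation as Ro
def Rt(o): return Ro.from_euler("xyz",o["eef_rot"]).as_matrix()
def plan(target,jawdeg=None):
    """target TCP world -> shift in tool axes and turn (deg) to have jaws (tool z) along world azimuth jawdeg, tool x down"""
    o=observe();R=Rt(o);d=R.T@(np.array(target)-o["position"])
    az=np.degrees(np.arctan2(R[1,2],R[0,2]))
    print("t",round(o["clock"],2),"pos",o["position"].round(4),"tilt x",R[:,0].round(3),"jaw az",az.round(2),"open",round(o["opening"],4),"F",o["force"].round(1))
    print("shift mm",(d*1000).round(1))
    if jawdeg is not None:
        a=-(jawdeg-az); a=(a+90)%180-90; print("turn about tool x",round(a,2))
E
python3 - <<'E'
from h import *
plan((.5205,.195,.235),15)
print(Rt(observe()).round(3))
E
```

```text
t 0.15 pos [ 0.1479 -0.5034  0.2308] tilt x [-0.     0.001 -1.   ] jaw az -73.62 open 0.0857 F [-0.5 -0.6  0. ]
shift mm [  -3.5  554.4 -565. ]
turn about tool x -88.62
[[-0.     0.959  0.282]
 [ 0.001  0.282 -0.959]
 [-1.    -0.    -0.001]]
```

```bash
python3 -m pendant '[[0.05,-0.01,0.04,-0.04,-10],[0.05,-0.02,0.08,-0.08,-20],[0.05,-0.02,0.12,-0.12,-30],[0.05,-0.02,0.16,-0.16,-40],[0.05,-0.02,0.2,-0.2,-50]]' 20; python3 -c "
from h import *
plan((.5205,.195,.25),15)"
```

```text
clock: 0.78
position: [0.2839, -0.2535, 0.251]
eef_rot: [1.937, 1.57, 1.53]
force: [1.1, -0.3, -0.2]
opening: 0.0503
t 0.78 pos [ 0.2839 -0.2535  0.251 ] tilt x [ 0.     0.001 -1.   ] jaw az -23.33 open 0.0503 F [ 1.1 -0.3 -0.2]
shift mm [  1.5 505.6  39.7]
turn about tool x -38.33
```

```bash
python3 -m pendant '[[0.05,0,0.06,0.005,-10],[0.05,0,0.12,0.01,-20],[0.05,0,0.18,0.015,-30],[0.05,0,0.24,0.02,-38.3],[0.05,0,0.3,0.025,-38.3]]'; python3 -c "
from h import *
plan((.5205,.195,.25),15)"
```

```text
clock: 1.4
position: [0.4261, 0.0141, 0.2514]
eef_rot: [0.734, 1.57, 0.998]
force: [1.1, -1.4, -0.0]
opening: 0.0497
t 1.4 pos [0.4261 0.0141 0.2514] tilt x [ 0.     0.001 -1.   ] jaw az 15.11 open 0.0497 F [ 1.1 -1.4 -0. ]
shift mm [  1.5 150.1 138.2]
turn about tool x 0.11
```

```bash
python3 -m pendant '[[0.05,0,0.04,0.035,0],[0.05,0,0.08,0.07,0],[0.05,0,0.12,0.11,0],[0.05,0,0.15,0.138,0],[0.05,0,0.15,0.138,0]]'; python3 -c "
from h import *
plan((.5205,.195,.25),15)
p=camera_params('wrist')
cv2.imwrite('pics/w1.png',grab_frame('wrist'))
np.save('w1.npy',np.r_[p['R'].ravel(),p['t']]);print(-p['R'].T@p['t'])"
```

```text
clock: 2.02
position: [0.521, 0.1971, 0.2503]
eef_rot: [2.246, 1.57, 2.513]
force: [-0.5, -0.3, -0.3]
opening: 0.0498
t 2.02 pos [0.521  0.1971 0.2503] tilt x [-0.001  0.001 -1.   ] jaw az 15.27 open 0.0498 F [-0.5 -0.3 -0.3]
shift mm [ 0.3 -1.9 -1. ]
turn about tool x 0.27
[0.50021401 0.27443718 0.39258334]
```

View pics/w1.png

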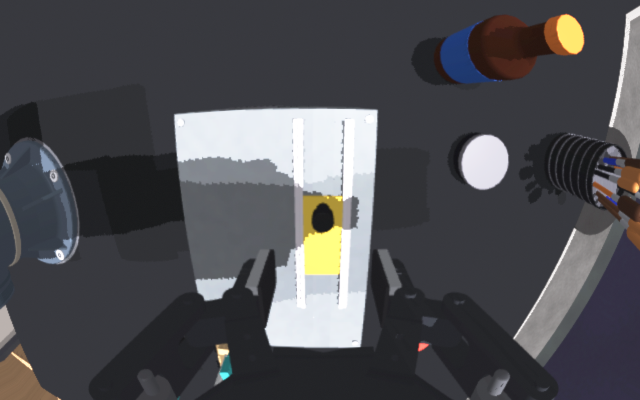

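The wrist view shows the knob at about (323,217) on the yellow plate, between rails at columns ~298 and ~346, with cabinet corners at about (177,114) and (377,110). I'll cast rays for the knob, rails and corners.

```bash
cat >> h.py <<'E'
def wray(p,uv):
    K=p["intrinsics"];x=np.array([uv[0]-K[0,2],uv[1]-K[1,2]]);r=np.hypot(*x);th=r/K[0,0]
    d=np.array([*(np.sin(th)*x/max(r,1e-9)),np.cos(th)]);return -p["R"].T@p["t"],p["R"].T@d
def wonz(p,uv,z):
    o,d=wray(p,uv);return o+d*(z-o[2])/d[2]
E
python3 - <<'E'
from h import *
p=camera_params("wrist");im=cv2.imread("pics/w1.png")
a=cv2.resize(im[100:320,165:395],None,fx=2.6,fy=2.6,interpolation=2);cv2.imwrite("pics/w1c.png",a)
C=np.array([.4931,.1515]);a=np.radians(15);ax=np.array([np.cos(a),np.sin(a)]);ay=np.array([-ax[1],ax[0]])
def f(n,uv,z):
    X=wonz(p,uv,z);d=X[:2]-C;print(n,X.round(4),"cab xy mm",(1000*np.array([d@ax,d@ay])).round(1))
f("corner -x+y",(177,114),.16);f("corner +x+y",(377,110),.16)
f("corner+x-y",(362,347),.16)
f("knob top",(323,213),.1935)
hs=cv2.cvtColor(im,cv2.COLOR_BGR2HSV)
m=(hs[...,0]>20)&(hs[...,0]<35)&(hs[...,1]>120)
ys,xs=np.nonzero(m);print(xs.min(),xs.max(),ys.min(),ys.max())
for uv in((xs.min(),ys.max()),(xs.max(),ys.max()),(xs.min(),ys.min()),(xs.max(),ys.min())): f("plate",uv,.1635)
E
```

```text
corner -x+y [0.3872 0.2395 0.16  ] cab xy mm [-79.5 112.4]
corner +x+y [0.5393 0.2794 0.16  ] cab xy mm [ 77.7 111.6]
corner+x-y [0.5999 0.0572 0.16  ] cab xy mm [  78.7 -118.7]
knob top [0.5186 0.2019 0.1935] cab xy mm [37.7 42. ]
303 637 15 273
plate [0.5195 0.1333 0.1635] cab xy mm [ 20.7 -24.4]
plate [0.9876 0.2153 0.1635] cab xy mm [494.1 -66.3]
plate [0.4674 0.3341 0.1635] cab xy mm [ 22.4 183.1]
plate [0.804  0.5094 0.1635] cab xy mm [393.  265.2]
```

View pics/w1c.png

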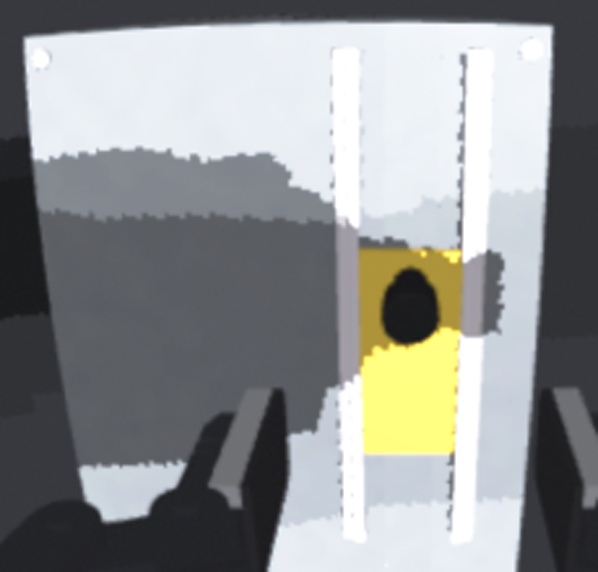

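```bash
python3 - <<'E'
from h import *
p=camera_params("wrist")
C=np.array([.4931,.1515]);a=np.radians(15);ax=np.array([np.cos(a),np.sin(a)]);ay=np.array([-ax[1],ax[0]])
def f(n,uv,z):
    X=wonz(p,(165+uv[0]/2.6,100+uv[1]/2.6),z);d=X[:2]-C;print(n,X.round(4),"cab xy mm",(1000*np.array([d@ax,d@ay])).round(1))
f("knob",(410,313),.1935)
f("plate",(362,250),.1635);f("plate",(462,250),.1635);f("plate",(362,453),.1635);f("plate",(455,453),.1635)
f("railL end",(344,48),.1665);f("railR",(480,48),.1665);f("railL",(355,541),.1665);f("railR",(461,541),.1665)
f("c",(26,38),.16);f("c",(551,26),.16)
E
```

```text
knob [0.5199 0.1965 0.1935] cab xy mm [37.5 36.6]
plate [0.5038 0.2007 0.1635] cab xy mm [23.1 44.8]
plate [0.5326 0.2086 0.1635] cab xy mm [52.9 44.9]
plate [0.5208 0.1323 0.1635] cab xy mm [ 21.8 -25.7]
plate [0.5505 0.1405 0.1635] cab xy mm [ 52.6 -25.5]
railL end [0.4841 0.2575 0.1665] cab xy mm [ 18.7 104.7]
railR [0.5207 0.2675 0.1665] cab xy mm [ 56.6 104.9]
railL [0.5268 0.0977 0.1665] cab xy mm [ 18.6 -60.7]
railR [0.5625 0.1075 0.1665] cab xy mm [ 55.7 -60.4]
c [0.3855 0.2386 0.16  ] cab xy mm [-81.4 112. ]
c [0.5392 0.2794 0.16  ] cab xy mm [ 77.6 111.6]
```

```bash
python3 -m pendant '[[0.05,0.04,0,-0.001,0],[0.05,0.073,0,-0.001,0],[0.02,0.073,0,-0.001,0],[0.01,0.073,0,-0.001,0],[0.01,0.073,0,-0.001,0]]' 20;python3 -m pendant '[[0.01,0,0,0,0],[0.01,0,0,0,0]]' ; python3 -c "
from h import *
plan((.5205,.195,.177),15)
cv2.imwrite('pics/w2.png',grab_frame('wrist'))"
```

```text
clock: 2.7
position: [0.5206, 0.1952, 0.179]
eef_rot: [-0.034, 1.569, 0.231]
force: [4.9, 0.4, -7.3]
opening: 0.0145
clock: 2.95
position: [0.5207, 0.1952, 0.1791]
eef_rot: [0.001, 1.569, 0.265]
force: [3.3, 1.3, -11.6]
opening: 0.0149
t 2.95 pos [0.5207 0.1952 0.1791] tilt x [ 0.002  0.001 -1.   ] jaw az 15.16 open 0.0149 F [  3.3   1.3 -11.6]
shift mm [ 2.1 -0.1 -0.2]
turn about tool x 0.16
```

View pics/w2.png

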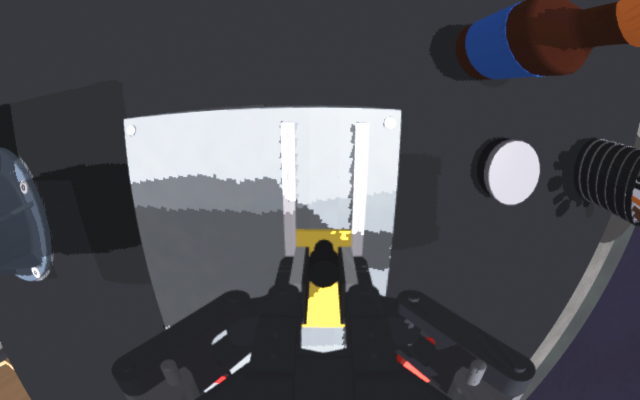

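```bash
python3 -m pendant '[[0.01,0,0.012,0,0],[0.01,0,0.025,0,0],[0.01,0,0.038,0,0],[0.01,0,0.048,0,0],[0.01,0,0.048,0,0]]';python3 -m pendant '[[0.01,0,0.004,0,0],[0.01,0,0.008,0,0],[0.01,0,0.012,0,0],[0.01,0,0.012,0,0]]' ; python3 -c "
from h import *
plan((.5205,.195,.177),15)
cv2.imwrite('pics/w3.png',grab_frame('wrist'))"
```

```text
clock: 3.62
position: [0.5079, 0.2435, 0.1792]
eef_rot: [0.282, 1.568, 0.548]
force: [4.5, 2.1, -13.4]
opening: 0.0145
clock: 4.12
position: [0.5059, 0.2514, 0.1794]
eef_rot: [-1.156, 1.561, -0.892]
force: [11.5, -23.3, -8.4]
opening: 0.0147
t 4.12 pos [0.5059 0.2514 0.1794] tilt x [ 0.006 -0.007 -1.   ] jaw az 15.13 open 0.0147 F [ 11.5 -23.3  -8.4]
shift mm [  2.9 -58.3  -0.7]
turn about tool x 0.13
```

View pics/w3.png

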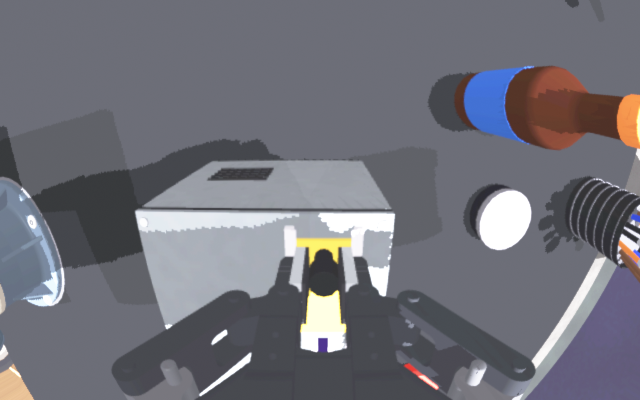

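The shutter is at its stop: the reaction reached 23 N after 58 mm of travel, and the purple slot shows at (323,345). I'll release the knob and look down on the slot.

```bash
python3 -m pendant '[[0.04,0,-0.001,0,0],[0.04,0,-0.001,0,0],[0.04,-0.03,-0.001,0,0],[0.04,-0.07,-0.001,0,0],[0.04,-0.1,-0.03,0,0]]';python3 -m pendant '[[0.04,-0.02,-0.05,0.005,0],[0.04,-0.02,-0.1,0.01,0],[0.04,-0.02,-0.12,0.01,0]]' ; python3 -c "
from h import *
plan((.5292,.1645,.30),15)
p=camera_params('wrist');print(-p['R'].T@p['t'])
cv2.imwrite('pics/w4.png',grab_frame('wrist'));cv2.imwrite('pics/t4.png',grab_frame('top'))"
```

```text
clock: 4.8
position: [0.5128, 0.2251, 0.2819]
eef_rot: [-0.872, 1.562, -0.605]
force: [0.4, -0.1, -0.3]
opening: 0.04
clock: 5.18
position: [0.5546, 0.111, 0.3036]
eef_rot: [-0.726, 1.561, -0.46]
force: [0.7, 0.5, -0.3]
opening: 0.0402
t 5.17 pos [0.5546 0.111  0.3036] tilt x [ 0.009 -0.004 -1.   ] jaw az 15.25 open 0.0402 F [ 0.7  0.5 -0.3]
shift mm [  3.1  58.3 -10.4]
turn about tool x 0.25
[0.53254149 0.18900257 0.4452956 ]
```

View pics/w4.png

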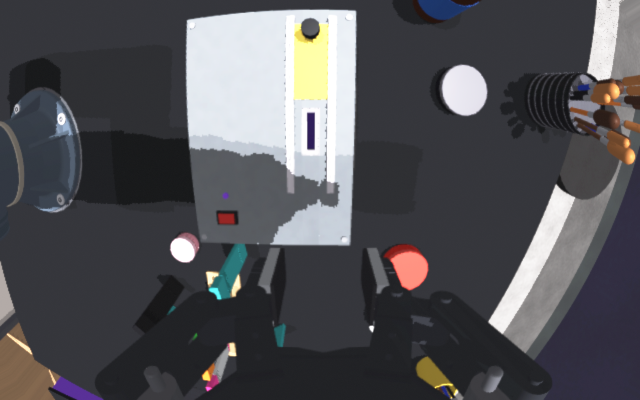

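```bash
python3 - <<'E'
from h import *
p=camera_params("wrist");im=cv2.imread("pics/w4.png")
cv2.imwrite("pics/w4c.png",cv2.resize(im[10:170,270:360],None,fx=3.7,fy=3.7,interpolation=2))
g=im.max(2);m=np.zeros((400,640),np.uint8);m[105:158,300:322]=((im.max(2)<130)[105:158,300:322])
n,l,st,ce=cv2.connectedComponentsWithStats(m);i=1+np.argmax(st[1:,4]);print(st[i],ce[i])
for z in(.16,.156,.154): print("slot",z,wonz(p,ce[i],z).round(4))
for uv in((310,19),(310,30)): print("knob", wonz(p,uv,.1935).round(4))
# top view
T=camera_params("top");t=cv2.imread("pics/t4.png");cv2.imwrite("pics/t4c.png",cv2.resize(t[175:275,215:340],None,fx=6,fy=6,interpolation=2))
E
```

```text
[307 113   7  36 236] [310.20338983 130.73305085]
slot 0.16 [0.5297 0.1603 0.16  ]
slot 0.156 [0.5296 0.1599 0.156 ]
slot 0.154 [0.5296 0.1597 0.154 ]
knob [0.5057 0.2528 0.1935]
knob [0.5082 0.2437 0.1935]
```

View pics/w4c.png

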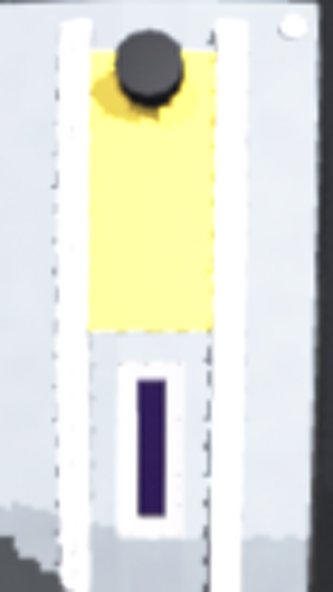

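View pics/t4c.png

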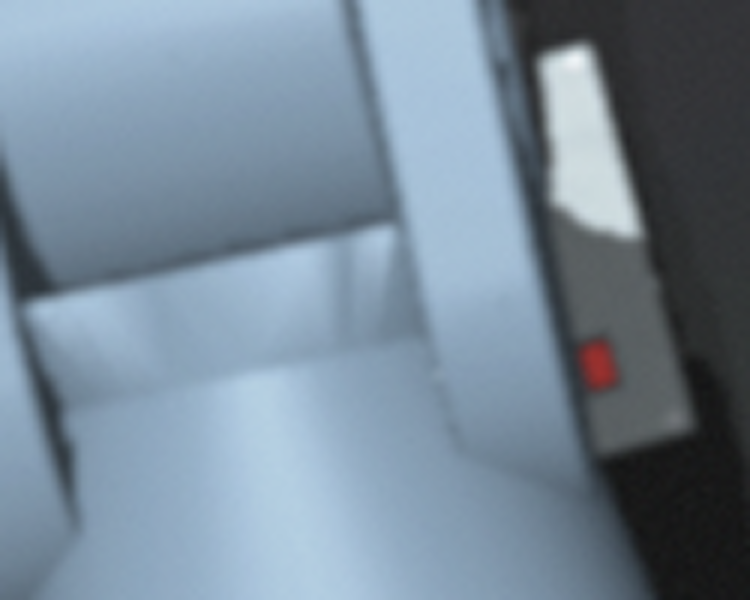

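The slot's dark hole is centred at wrist pixel (310,131), which gives a slot position of about (0.5297, 0.1602). The shutter sits well clear of it. Now to the stand.

```bash
python3 -c "
from h import *
plan((.4507,-.156,.25),11.6)"; python3 -m pendant '[[0.045,0.01,-0.05,-0.03,3.6],[0.045,0.02,-0.1,-0.06,3.6],[0.045,0.03,-0.15,-0.1,3.6],[0.045,0.05,-0.2,-0.14,3.6],[0.045,0.05,-0.23,-0.17,3.6]]'; python3 -c "
from h import *
plan((.4507,-.156,.25),11.6)
cv2.imwrite('pics/t5.png',grab_frame('top'))"
```

```text
t 5.28 pos [0.5542 0.1112 0.3031] tilt x [ 0.008 -0.005 -1.   ] jaw az 15.22 open 0.0402 F [-0.4  0.4  0.1]
shift mm [  53.5 -230.4 -170.3]
turn about tool x 3.62
clock: 5.9
position: [0.4496, -0.1555, 0.2525]
eef_rot: [-0.701, 1.564, -0.497]
force: [-0.1, -0.3, 0.2]
opening: 0.045
t 5.9 pos [ 0.4496 -0.1555  0.2525] tilt x [ 0.006 -0.003 -1.   ] jaw az 11.67 open 0.045 F [-0.1 -0.3  0.2]
shift mm [ 2.5 -0.7  1. ]
turn about tool x 0.07
```

```bash
python3 -c "
from h import *
im=grab_frame('wrist');cv2.imwrite('pics/w6.png',im);cv2.imwrite('pics/w6c.png',cv2.resize(im[160:400,220:430],None,fx=2.5,fy=2.5,interpolation=2))"
```

```text
(no output)
```

View pics/w6.png

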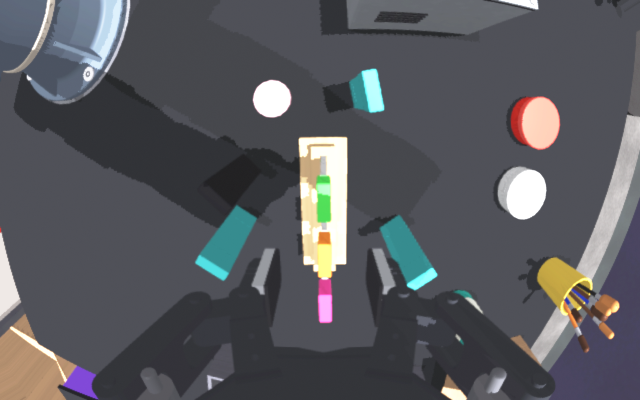

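View pics/w6c.png

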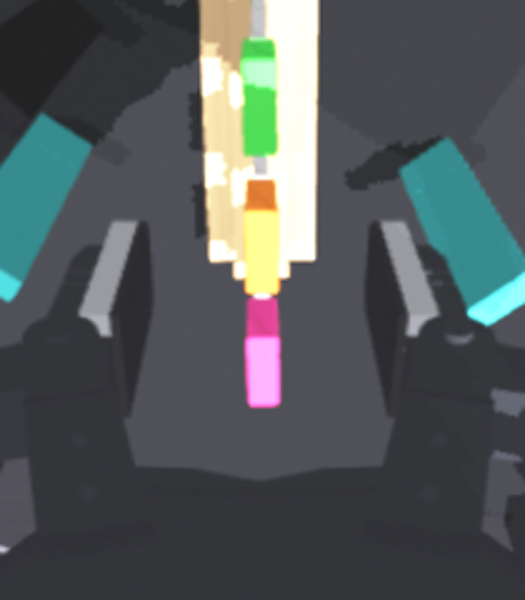

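Green tab: front face rows 176–184, top face about (324,203), directly ahead between the fingers. Orange (324,255) and pink (325,305) sit behind it. The turquoise loose paddles are at (227,243) and (408,252). I'll cast rays to check clearance.

```bash
python3 - <<'E'
from h import *
p=camera_params("wrist")
q=lambda u,v:(220+u/2.5-.3,160+v/2.5-.3)
o=observe()["position"];a=np.radians(11.6);ax=np.array([np.cos(a),np.sin(a)]);ay=np.array([-ax[1],ax[0]])
for n,uv,z in(("g far",q(259,57),.156),("g near",q(260,154),.156),("g l",q(242,105),.156),("g r",q(277,105),.156),("o near",q(262,295),.156),("pink near",q(263,406),.156),("pink far",q(263,338),.156),("teal L",q(8,298),.15),("teal R",q(470,318),.15),("teal R2",q(400,170),.15)):
    X=wonz(p,uv,z);d=X[:2]-o[:2];print(n,X.round(4),"rel TCP along jaw,width mm",(1000*np.array([d@ax,d@ay])).round(1))
E
```

```text
g far [ 0.4464 -0.1403  0.156 ] rel TCP along jaw,width mm [ 1.  16.9]
g near [ 0.4534 -0.1729  0.156 ] rel TCP along jaw,width mm [  1.3 -16.5]
g l [ 0.4442 -0.1572  0.156 ] rel TCP along jaw,width mm [-4.5  0.7]
g r [ 0.4554 -0.155   0.156 ] rel TCP along jaw,width mm [6.9 0.7]
o near [ 0.4652 -0.2272  0.156 ] rel TCP along jaw,width mm [  2.  -72.1]
pink near [ 0.4765 -0.2796  0.156 ] rel TCP along jaw,width mm [   2.4 -125.7]
pink far [ 0.4695 -0.2462  0.156 ] rel TCP along jaw,width mm [  2.4 -91.5]
teal L [ 0.3705 -0.2547  0.15  ] rel TCP along jaw,width mm [-96.3 -79.9]
teal R [ 0.5483 -0.2277  0.15  ] rel TCP along jaw,width mm [ 83.3 -89.3]
teal R2 [ 0.5031 -0.1718  0.15  ] rel TCP along jaw,width mm [ 50.2 -25.4]
```

```bash
python3 -m pendant '[[0.045,0.05,0,0.001,-0.3],[0.045,0.1,0,0.001,-0.3],[0.045,0.129,0,0.001,-0.3],[0.045,0.129,0,0.001,-0.3],[0.03,0.129,0,0.001,-0.3]]' 30;python3 -c "
from h import *
plan((.4507,-.156,.124),11.9)"; python3 -m pendant '[[0.008,0,0,0,0],[0.005,0,0,0,0],[0.005,0,0,0,0],[0.005,0,0,0,0],[0.005,0,0,0,0]]' 40; python3 -c "
from h import *
plan((.4507,-.156,.124),11.9)
cv2.imwrite('pics/w7.png',grab_frame('wrist'))"
```

```text
clock: 6.62
position: [0.4518, -0.1567, 0.1256]
eef_rot: [-0.725, 1.561, -0.519]
force: [-0.2, -0.3, 0.1]
opening: 0.0305
t 6.62 pos [ 0.4518 -0.1567  0.1256] tilt x [ 0.008 -0.005 -1.   ] jaw az 11.82 open 0.0305 F [-0.2 -0.3  0.1]
shift mm [ 1.6  0.9 -0.9]
turn about tool x -0.08
clock: 7.25
position: [0.4514, -0.157, 0.127]
eef_rot: [-0.803, 1.561, -0.597]
force: [-4.8, -0.0, 10.4]
opening: 0.0114
t 7.25 pos [ 0.4514 -0.157   0.127 ] tilt x [ 0.008 -0.006 -1.   ] jaw az 11.8 open 0.0114 F [-4.8 -0.  10.4]
shift mm [ 3.   1.1 -0.5]
turn about tool x -0.1
```

View pics/w7.png

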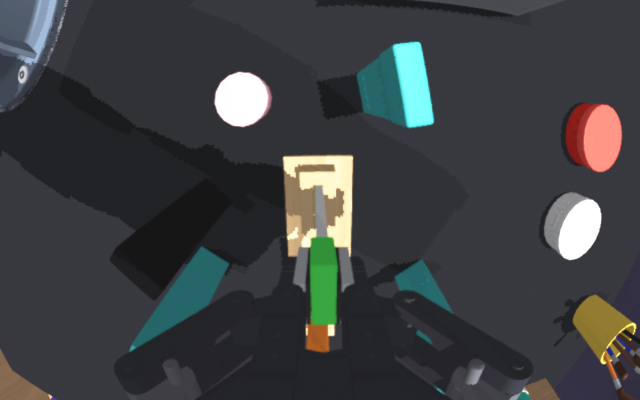

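The fingers hold the green tab (opening 11.4 mm). I'll lift it straight up.

```bash
python3 -m pendant '[[0.005,-0.012,0,0,0],[0.005,-0.03,0,0,0],[0.005,-0.06,0,0,0],[0.005,-0.11,0,0,0],[0.005,-0.16,0,0,0]]'; python3 -m pendant '[[0.005,-0.02,0,0,0],[0.005,-0.035,0,0,0],[0.005,-0.035,0,0,0]]';python3 -c "
from h import *
plan((.5297,.1602,.32),15)
cv2.imwrite('pics/w8.png',grab_frame('wrist'));cv2.imwrite('pics/s8.png',grab_frame('scene'))"
```

```text
clock: 7.92
position: [0.4503, -0.1559, 0.2899]
eef_rot: [-0.721, 1.559, -0.516]
force: [1.0, -0.4, 0.4]
opening: 0.0116
clock: 8.3
position: [0.4507, -0.1559, 0.3269]
eef_rot: [-0.659, 1.555, -0.453]
force: [-0.2, -0.8, -0.5]
opening: 0.0117
t 8.3 pos [ 0.4507 -0.1559  0.3269] tilt x [ 0.014 -0.007 -1.   ] jaw az 11.8 open 0.0117 F [-0.2 -0.8 -0.5]
shift mm [  5.8 293.3 141.8]
turn about tool x -3.2
```

View pics/w8.png

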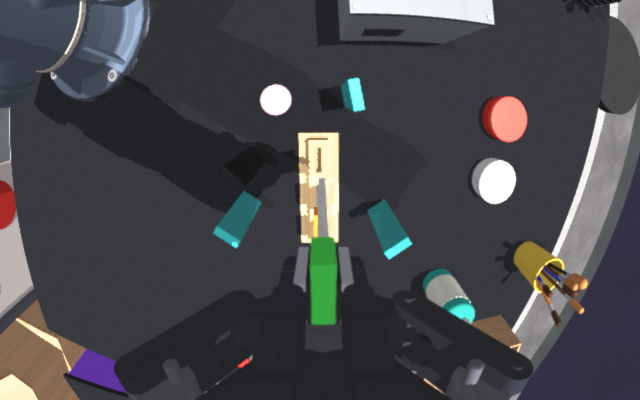

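View pics/s8.png

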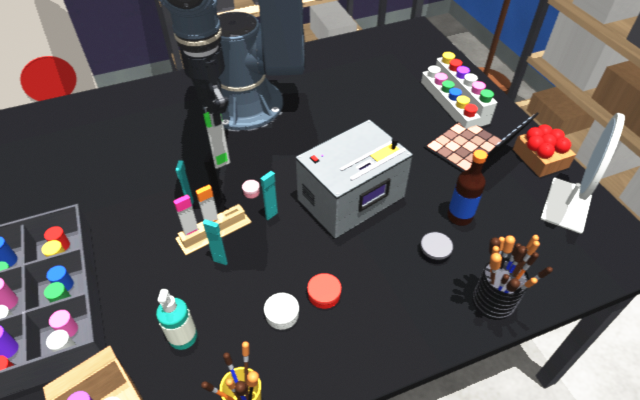

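The green swatch is out of the stand in the gripper. In the scene view its tab is at (209,120) and its patch at (221,158), and the other two swatches still stand. I'll carry it over the slot.

```bash
python3 -m pendant '[[0.005,0,0.05,0.025,-1],[0.005,0,0.1,0.05,-2],[0.005,0,0.15,0.075,-3.2],[0.005,0,0.2,0.1,-3.2],[0.005,0,0.25,0.12,-3.2]]'; python3 -c "
from h import *
plan((.5297,.1602,.32),15)"
```

```text
clock: 9.02
position: [0.5165, 0.1155, 0.3234]
eef_rot: [-0.797, 1.559, -0.535]
force: [1.3, -0.2, 1.1]
opening: 0.0115
t 9.03 pos [0.5165 0.1155 0.3234] tilt x [ 0.011 -0.006 -1.   ] jaw az 15.0 open 0.0115 F [ 1.3 -0.2  1.1]
shift mm [ 3.2 39.8 24.3]
turn about tool x 0.0
```

```bash
python3 -m pendant '[[0.005,0,0.025,0.015,0],[0.005,0,0.04,0.0235,0],[0.005,0,0.04,0.0235,0],[0.005,0,0.04,0.0235,0]]'; python3 -c "
from h import *
plan((.5287,.1599,.32),15)
im=grab_frame('wrist');cv2.imwrite('pics/w9.png',cv2.resize(im[40:360,220:430],None,fx=1.87,fy=1.87,interpolation=2))
s=grab_frame('scene');cv2.imwrite('pics/s9f.png',s);cv2.imwrite('pics/s9.png',cv2.resize(s[70:230,290:420],None,fx=3.7,fy=3.7,interpolation=2))"
```

```text
clock: 9.52
position: [0.5286, 0.1592, 0.3232]
eef_rot: [-0.835, 1.559, -0.574]
force: [-0.3, 0.1, -0.3]
opening: 0.0112
t 9.53 pos [0.5286 0.1592 0.3232] tilt x [ 0.01  -0.007 -1.   ] jaw az 14.96 open 0.0112 F [-0.3  0.1 -0.3]
shift mm [3.2 0.7 0.2]
turn about tool x -0.04
```

View pics/w9.png

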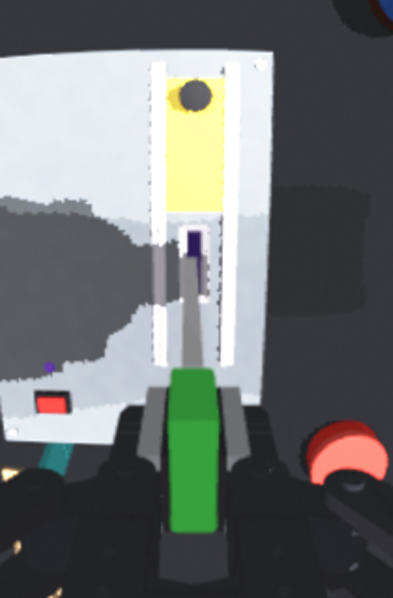

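View pics/s9.png

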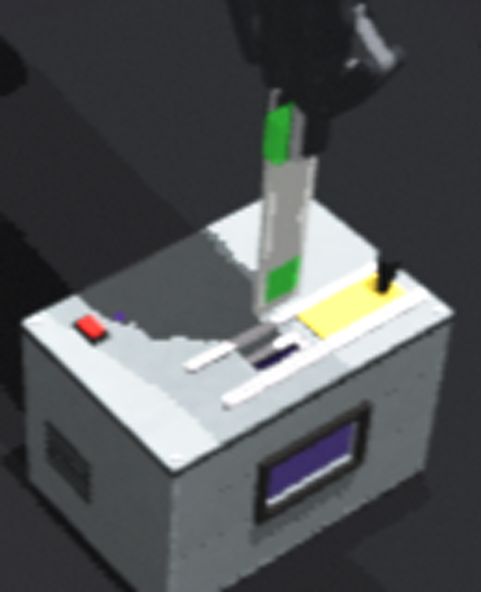

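The blade's lower end shows at crop (190,255) and the slot hole at (194,~262). I'll ray both to the cabinet axes.

```bash
python3 - <<'E'
from h import *
p=camera_params("wrist");o=observe()
q=lambda u,v:(220+u/1.87-.3,40+v/1.87-.3)
C=np.array([.5297,.1602]);a=np.radians(15);ax=np.array([np.cos(a),np.sin(a)]);ay=np.array([-ax[1],ax[0]])
zb=o["position"][2]+.014-.135;print("zb",zb)
def f(n,uv,z):
    X=wonz(p,uv,z);d=X[:2]-C;print(n,X.round(4),"slot xy mm",(1000*np.array([d@ax,d@ay])).round(1))
f("blade end L",q(182,255),zb);f("blade end R",q(200,255),zb)
f("blade end mid",q(190.5,255),zb)
f("hole top edge L",q(188,231),.156);f("hole top edge R",q(201,231),.156)
f("mouth L",q(179,227),.16);f("mouth R",q(209,227),.16)
S=camera_params("scene")
bm=np.r_[C,0]+[0,0,zb]
for sy in(-.017,.017): print("scene expected bottom",sy,proj(S,np.r_[C+ay*sy,zb]).round(1))
print("seen ~", (290+257/3.7,70+308/3.7),(290+300/3.7,70+320/3.7))
E
```

```text
zb 0.20243368075919566
blade end L [0.5207 0.1734 0.2024] slot xy mm [-5.3 15.1]
blade end R [0.5288 0.1756 0.2024] slot xy mm [ 3.1 15.1]
blade end mid [0.5245 0.1745 0.2024] slot xy mm [-1.3 15.1]
hole top edge L [0.5229 0.176  0.156 ] slot xy mm [-2.5 17. ]
hole top edge R [0.5297 0.1778 0.156 ] slot xy mm [ 4.6 17. ]
mouth L [0.5175 0.1777 0.16  ] slot xy mm [-7.3 20. ]
mouth R [0.533  0.1818 0.16  ] slot xy mm [ 8.8 20. ]
scene expected bottom -0.017 [361.  154.2]
scene expected bottom 0.017 [372.3 148. ]
seen ~ (359.4594594594595, 153.24324324324323) (371.0810810810811, 156.48648648648648)
```

Correct by +2 mm in x, then lower until the blade bottom is just above the mouth, and look again.

```bash
python3 -m pendant '[[0.005,0,0.0005,0.002,0],[0.005,0.015,0.0005,0.002,0],[0.005,0.03,0.0005,0.002,0],[0.005,0.038,0.0005,0.002,0],[0.005,0.038,0.0005,0.002,0]]'; python3 -c "
from h import *
plan((.5287,.1599,.32),15)
im=grab_frame('wrist');cv2.imwrite('pics/w10.png',cv2.resize(im[100:250,270:370],None,fx=4,fy=4,interpolation=2))
s=grab_frame('scene');cv2.imwrite('pics/s10.png',cv2.resize(s[90:210,310:410],None,fx=5,fy=5,interpolation=2))"
```

```text
clock: 10.25
position: [0.5307, 0.1595, 0.2852]
eef_rot: [-0.837, 1.559, -0.577]
force: [-0.1, -0.9, -0.7]
opening: 0.0115
t 10.25 pos [0.5307 0.1595 0.2852] tilt x [ 0.01  -0.007 -1.   ] jaw az 14.9 open 0.0115 F [-0.1 -0.9 -0.7]
shift mm [-34.8   0.6  -1.6]
turn about tool x -0.1
```

View pics/w10.png

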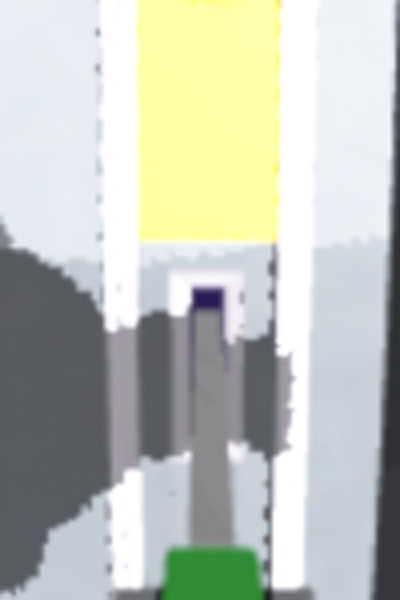

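View pics/s10.png

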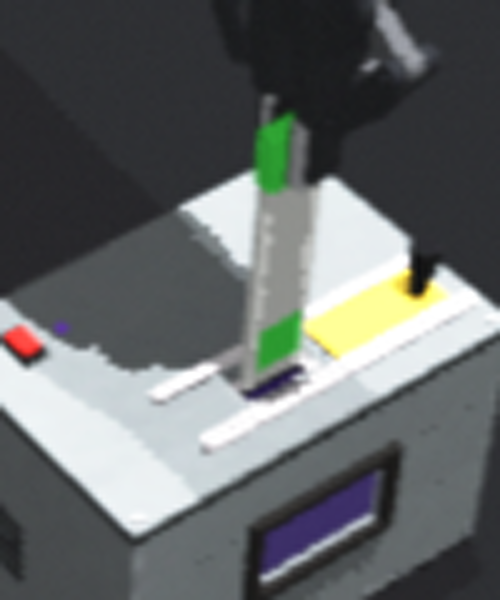

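```bash
python3 - <<'E'
from h import *
p=camera_params("wrist");o=observe()
q=lambda u,v:(270+u/4-.4,100+v/4-.4)
C=np.array([.5297,.1602]);a=np.radians(15);ax=np.array([np.cos(a),np.sin(a)]);ay=np.array([-ax[1],ax[0]])
zb=o["position"][2]+.014-.135;print("zb",zb)
def f(n,uv,z):
    X=wonz(p,uv,z);d=X[:2]-C;print(n,"slot xy mm",(1000*np.array([d@ax,d@ay])).round(1))
f("blade end L",q(191,310),zb);f("blade end R",q(224,310),zb)
f("hole L",q(191,289),.156);f("hole R",q(226,289),.156);f("mouth L",q(170,271),.16);f("mouth R",q(243,271),.16)
E
```

```text
zb 0.1649868205807084
blade end L slot xy mm [-2.4 14.2]
blade end R slot xy mm [ 4.8 14.2]
hole L slot xy mm [-2.5 16.8]
hole R slot xy mm [ 5.4 16.8]
mouth L slot xy mm [-7.  21.9]
mouth R slot xy mm [ 9.1 21.8]
```

```bash
python3 -m pendant '[[0.005,0,0.002,0,0],[0.005,0.005,0.002,0,0],[0.005,0.01,0.002,0,0],[0.005,0.015,0.002,0,0],[0.005,0.015,0.002,0,0]]'; python3 -c "
from h import *
plan((.5287,.1599,.32),15)
im=grab_frame('wrist');cv2.imwrite('pics/w11.png',cv2.resize(im[100:250,270:370],None,fx=4,fy=4,interpolation=2))"
```

```text
clock: 10.98
position: [0.5305, 0.1615, 0.2704]
eef_rot: [-0.815, 1.559, -0.555]
force: [0.5, -0.6, -0.3]
opening: 0.0115
t 10.97 pos [0.5305 0.1615 0.2704] tilt x [ 0.01  -0.006 -1.   ] jaw az 14.91 open 0.0115 F [ 0.5 -0.6 -0.3]
shift mm [-49.6  -1.5  -1.7]
turn about tool x -0.09
```

View pics/w11.png

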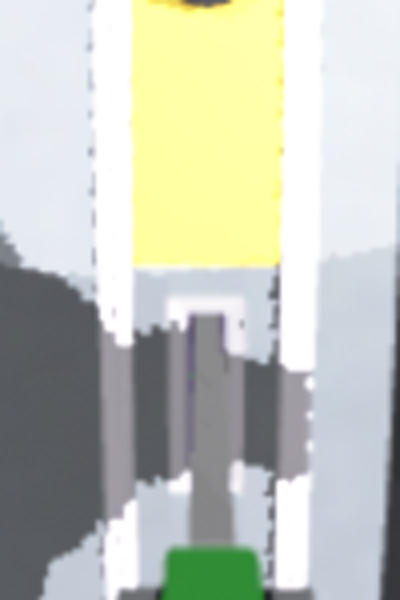

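The blade is inside the slot and centred, with no contact force. I'll continue down gently.

```bash
python3 -m pendant '[[0.005,0.008,0,0,0],[0.005,0.016,0,0,0],[0.005,0.024,0,0,0],[0.005,0.032,0,0,0],[0.005,0.04,0,0,0]]'; python3 -m pendant '[[0.005,0.008,0,0,0],[0.005,0.016,0,0,0],[0.005,0.024,0,0,0],[0.005,0.03,0,0,0],[0.005,0.03,0,0,0]]';python3 -c "
from h import *
plan((.5297,.1602,.191),15)"
```

```text
clock: 11.65
position: [0.531, 0.1612, 0.2301]
eef_rot: [-0.802, 1.558, -0.541]
force: [-0.7, 0.2, -1.2]
opening: 0.0113
clock: 12.28
position: [0.5311, 0.161, 0.1996]
eef_rot: [-0.843, 1.559, -0.583]
force: [-1.0, 0.8, -0.7]
opening: 0.0114
t 12.28 pos [0.5311 0.161  0.1996] tilt x [ 0.01  -0.007 -1.   ] jaw az 14.91 open 0.0114 F [-1.   0.8 -0.7]
shift mm [ 8.6 -0.4 -1.6]
turn about tool x -0.09
```

```bash
python3 -m pendant '[[0.005,0.004,0,0,0],[0.005,0.0085,0,0,0],[0.005,0.0085,0,0,0],[0.005,0.0085,0,0,0]]'; python3 -c "
from h import *
plan((.5297,.1602,.191),15)
im=grab_frame('wrist');cv2.imwrite('pics/w12.png',im)
s=grab_frame('scene');cv2.imwrite('pics/s12f.png',s);cv2.imwrite('pics/s12.png',cv2.resize(s[90:240,290:420],None,fx=4,fy=4,interpolation=2))"
```

```text
clock: 12.78
position: [0.5312, 0.161, 0.1911]
eef_rot: [-0.839, 1.559, -0.579]
force: [-0.0, 0.5, -0.8]
opening: 0.0117
t 12.78 pos [0.5312 0.161  0.1911] tilt x [ 0.01  -0.007 -1.   ] jaw az 14.91 open 0.0117 F [-0.   0.5 -0.8]
shift mm [ 0.1 -0.4 -1.7]
turn about tool x -0.09
```

View pics/w12.png

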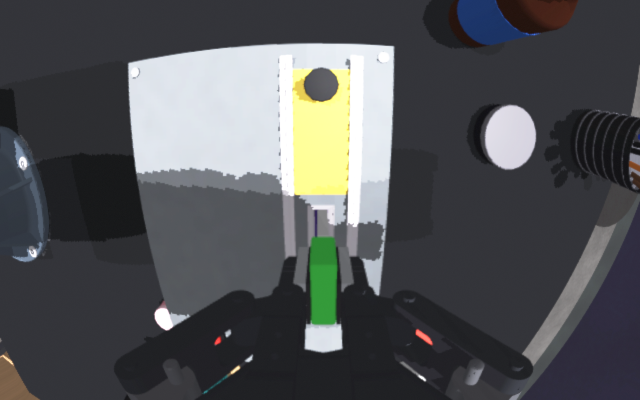

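View pics/s12.png

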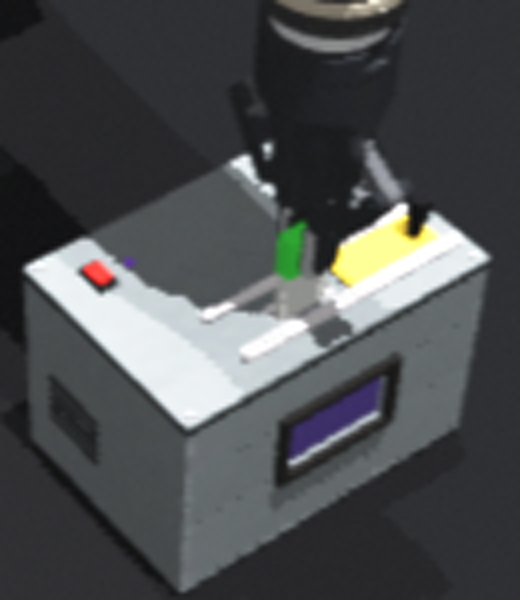

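```bash
python3 - <<'E'
from h import *
S=camera_params("scene");C=np.array([.5300,.1600]);a=np.radians(15);ax=np.array([np.cos(a),np.sin(a)]);ay=np.array([-ax[1],ax[0]])
for sx in(-.006,.006):
  for z in(.19,.22): print(sx,z,proj(S,np.r_[C+ax*sx-ay*.017,z]).round(1))
print("cab corners",proj(S,[.4456,.0197,.16]).round(1),proj(S,[.6001,.0611,.16]).round(1))
s=cv2.imread("pics/s12f.png").astype(int);m=(s[...,1]>s[...,0]+50)&(s[...,1]>s[...,2]+50);m[:,:345]=0;m[:,385:]=0;m[:135]=0;m[175:]=0
ys,xs=np.nonzero(m)
for x in sorted(set(xs)): print(x,ys[xs==x].min(),ys[xs==x].max())
T=camera_params("top")
E
```

```text
-0.006 0.19 [358.9 156.7]
-0.006 0.22 [359.7 147.2]
0.006 0.19 [362.3 159.7]
0.006 0.22 [363.1 150.1]
cab corners [297.2 156.7] [338.6 196.7]
359 150 157
360 148 158
361 148 159
362 147 159
363 146 159
364 146 158
365 145 150
366 146 146
```

The tab's lower edge is seen at rows 157–159, against 156.7–159.7 predicted for z = 0.190. The height is right and the wrist force is near zero, so I'm handing in.

```bash
python3 - <<'E'
from h import *
a=cv2.imread("pics/s8.png").astype(int);b=cv2.imread("pics/s12f.png").astype(int)
d=(abs(a-b).max(2)>60).astype(np.uint8);n,l,st,c=cv2.connectedComponentsWithStats(d);print([s.tolist() for s in st[1:] if s[4]>15])
o=observe();print(o["clock"],abs(o["joint_velocities"]).max(),o["force"].round(1),o["opening"])
finish_job()
E
```

```text
[[167, 0, 54, 46, 956], [248, 0, 12, 18, 163], [302, 0, 10, 7, 58], [381, 0, 19, 21, 98], [344, 13, 19, 20, 214], [382, 23, 27, 22, 100], [303, 24, 4, 9, 21], [230, 36, 12, 3, 26], [203, 42, 18, 9, 68], [180, 48, 29, 21, 286], [210, 53, 9, 16, 75], [355, 79, 40, 16, 156], [228, 84, 27, 5, 49], [205, 88, 20, 18, 156], [360, 97, 26, 6, 60], [271, 102, 14, 7, 52], [204, 110, 26, 58, 819], [229, 110, 47, 17, 395], [311, 120, 81, 57, 2286], [176, 160, 8, 11, 53]]
12.875 0.0029952873365586634 [ 0.   0.6 -1.1] 0.011234690016283215
the job is handed in; nothing more can be done
```

I opened the yellow shutter, took the green swatch out of the stand by its tab, and lowered its blade through the slot. I handed in at 12.9 s with the swatch still held in the gripper (40 N grip setting). No verdict is reported.

**Shutter:** I slid it by the knob until it hit its stop. The wrist pictures show the slot clear of it.

**Blade:** It passed through the slot without the wrist force rising above about 1 N.

**Last checks:**
- The arm was still, with the jaws closed on the tab at 11.2 mm and a wrist force of about 1 N.
- The tool was tilted about 0.7°.
- The tab's lower edge, estimated from one view, is about 30 mm above the panel, so the patch should be level with the middle of the window to within 2–3 mm.

**Not confirmed:**
- I couldn't see the patch through the window, because the scene camera looks down too steeply. Its height comes from the tab.
- Between the lift and the end, the scene picture showed no change at the pots, the bottles or the other two swatches. I had no clear view comparing them with the very start.
- One small change showed at the unlisted turquoise paddle near (180,165). It may be a shadow; I didn't check it further.

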